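# Hold the spring clip open over the swatch card

### The arm

A 6-joint arm with a two-finger parallel gripper is mounted at the origin on a cart in front of the work surface, level with it; the furniture and walls round the work are solid. World frame = base frame: x ahead of the robot, y to its left, z up, the work surface at z = 0. Lengths are in m, angles in rad, forces in N, time in s.
With the tool pointing down it reaches from about 0.425 to 0.95 m from the base axis. Payload 3.5 kg.
Tool frame: the origin (TCP) lies on the centre line of the jaws, within the pads' length; the fingertips stand 25 mm ahead of it and the grasp point (between the pads) lies 6 mm ahead of it; z points along the fingers, y is the line along which they close (so a half turn about z gives the same grasp; the last joint's range is limited). The gripper opens to 85 mm and grips with 20 to 120 N. Pads are 22 mm wide; open, the fingers measure 114 mm over their backs; the gripper's body (76 mm by 85 mm) begins 54 mm behind the grasp point. The pads swing forward as they close: fully open they stand 13 mm farther back than shut.
Start: joints at [0.982, 0.286, 1.577, -0, 1.279, -0.15], TCP at [0.287, 0.611, 0.256] pointing down, gripper open.
Joint ranges: [-2.77, 2.77], [-0.9, 2.22], [0.21, 2.48], [-1.53, 4.67], [0.24, 2.81], [-2.84, 2.84]. Speed limits (rad/s): [2.79, 2.79, 3.14, 3.14, 3.14, 3.14].

### API

Orientations are given as a unit quaternion [x, y, z, w].
In Python, from plant import * gives the robot as it stands. Calls block until the motion is done:
- movep(position, orientation): joint-space move of the TCP to a pose.
- move_l(position, ori=None, max_speed=0.15, max_force=None): straight line of the TCP; ori=None keeps the orientation; max_speed is the mean speed in m/s. With max_force (N) it stops when the force on the tool has changed by that much, and returns True; else False.
- move_joints(angles): joint-space move.
- ungrasp() and grasp(strength=None): open the fingers fully, or close them until they stop; strength is the grip in N (None keeps the last).
- hold(seconds).
- solve_ik(position, orientation): joint angles nearest the present ones, or None.
- get_obs(): the state.
- camera(name): name is "side" or "top"; returns a dict with "frame" (480x640x3 uint8, red, green, blue), "depth" (480x640 float32, m along the optical axis (not along the pixel's ray), 0 where there is no reading), "intrinsics" (3x3 intrinsics, pixels), "dist" ([k1, k2, p1, p2, k3] as OpenCV has them; the pictures are not rectified), "R" (3x3) and "t" (3): a world point X has camera coordinates R X + t. Camera axes: x right, y down, z forward; pixel columns grow to the right and rows downward; lengths in m; the calibration is good to about 2 mm. A picture is of the moment at which its call begins.
A pose or a line that the arm cannot do raises Unreachable and nothing moves.
- hand_in(): hands the job in; it is judged then, once.
The state is a dict: "time": time; "q": joint angles; "qd": joint speeds; "effort": joint torques, N m; "tool_pos": TCP position; "eef_rot": TCP orientation; "ft_force": force on the tool from outside, world axes, zero at the start; "torque": the same for the moment, N m; "gripper_width": finger opening in m; "finger_force": force on a finger pad.
Only numpy, scipy, OpenCV 4.12 (cv2) and the standard library are available. Lean on these libraries where they do the work, as an engineer would, in place of code of your own. Each camera call takes 0.05 s, during which the arm holds its last target. There are 200 camera calls.

### The job

The swatch card stands loose in its wooden stand: turn the turnbutton on top of the post so that its tongue lies straight along the card's edge, over the corner of the card, and locks it in. Then take the larger of the two spring clips off the parking bar by squeezing its handles, and hold it wide open, jaws down and square to the card, over the middle of the card's top edge, with one jaw tip about 15 mm down on each side and nothing of the clip touching the card or its stand, so that I can slip a dyed sample in. Finish holding it open there (do not let go), and leave the smaller clip on its bar.

Things in the scene. Friction and masses are not known exactly. Their poses are not given: they have to be found in the camera images.
- stand: fixed wooden stand of the swatch card: base 90 x 290 x 18 mm, a grooved post 33 x 36 mm and 160 mm high at each end. Origin: centre of its underside. Its y axis runs along the card (towards the post with the turnbutton), x is square to the card, z up
- turn_pivot (a point): axis of the turnbutton, on the top of the post on the +y side of the stand, 160 mm above the table; the axis is vertical
- turnbutton (a joint): angle of the aluminium turnbutton: 0 = locked, its 13 mm wide, 6 mm thick tongue (underside 2 mm above the post's top) points along the stand's -y axis and reaches 18 mm over the card, clearing its edge by about 4 mm; grows clockwise seen from above as it opens (at 1.57 the tongue points along the stand's -x axis). No stop near 0: it turns freely from -0.6 to 1.7 and stays where it is left by light friction (0.04 Nm)
- turn_tab (a point): top of the turnbutton's upright thumb tab: 8.5 mm thick, 34 mm long along the tongue, its top 24 mm above the tongue (191 mm above the table); centred within 1 mm of the pivot axis. Pinch it across its thickness and turn it about the pivot
- card: stiff grey cardboard swatch card, 4 mm thick, 224 mm wide, 140 mm high, loose in the stand's 6 mm grooves. Origin: centre of its lower edge, 18 mm above the table. x is square to its faces (paper and samples on the -x face), y along its edge, z up
- card_edge (a point): middle of the card's free top edge, 158 mm above the table; its axes are those of the card
- bar: fixed parking bar for the clips: wooden base 75 x 230 x 16 mm with two end posts to 80 mm height, carrying an upright aluminium strip 4 mm thick, 190 mm clear length, from 48 to 78 mm above the table. Origin: centre of the underside. y runs along the strip, x square to it
- clip: the larger spring clip, 30 mm wide and about 100 mm high, 0.1 kg: two steel levers on a pin with a coil spring, black rubber-dipped handles up, black rubber jaw tips down, biting the parking strip about 16 mm below its top edge. Origin: midway between the jaw tips at their lower end. z points up to the handles, y along the pin (along the strip and, later, along the card), x is the direction in which the handles are squeezed. The pin is 48 mm above the origin
- clip_handles (a point): midway between the clip's two handles, 96 mm above the jaw tips and 5 mm below the handles' upper ends: the height to squeeze. Each handle is 30 mm wide (along y), 46 mm long and 5 mm thick; at this height they measure about 47 mm over their outer faces when biting and 21 mm, with the faces parallel, when squeezed fully open
- clip_near (a joint): angle of the clip's lever on the clip's -x side (the other moves alike): 0 = biting the 4 mm strip, -0.04 = shut, 0.25 = handles squeezed to the stop, jaw tips about 28 mm apart (gap = 4 mm + 96 mm x angle). Squeezing takes about 5 N at first and 12 N at the stop; the spring shuts the clip when it is let go
- clip_tip_near (a point): lower inner edge of the jaw tip on the clip's -x side; the rubber tip is 5.5 mm thick and 32 mm wide
- clip_tip_far (a point): lower inner edge of the jaw tip on the clip's +x side
- small_clip: the smaller spring clip of the same make, 22 mm wide and about 67 mm high, biting the same strip; to be left alone. Origin between its jaw tips, axes as for the larger clip

How it is judged:
By the outcome, as a careful person would: the job done as asked, in the order asked, and still so for the second after the job is handed in, while the arm keeps its last pose, push and grip.
It also fails if it takes over 51 s, if anything falls off the work surface, if the arm or the gripper's body presses on something with over 40 N, if the wrist force passes 120 N, or if a joint passes its speed limit or range.

## Working session

There is one attempt and no reset: what is moved stays moved. The work goes in short steps, each a Python script; the robot and the scene stay as the last script left them, time stands still between calls to the robot, and variables do not carry over. Pictures are saved under pics/ and viewed, at most 10 in all, crops included, and the job is handed in when it is done.

```bash
ls; mkdir -p pics; cat > h.py <<'E'
from plant import *
import numpy as np, cv2
from scipy.spatial.transform import Rotation as Ro
def world(c,u,v,d=None,z=None):
    """pixel -> world, by depth d or on plane height z"""
    K=c["intrinsics"];p=cv2.undistortPoints(np.array([[[u,v]]],float),K,np.array(c["dist"]))[0,0]
    r=np.array([p[0],p[1],1.]);R=np.array(c["R"]);t=np.array(c["t"])
    if z is None: return R.T@(r*d-t)
    C=-R.T@t;D=R.T@r
    return C+D*(z-C[2])/D[2]
def cloud(c):
    d=c["depth"];v,u=np.mgrid[0:480,0:640]
    p=cv2.undistortPoints(np.stack([u,v],-1).reshape(-1,1,2).astype(float),c["intrinsics"],np.array(c["dist"]))[:,0]
    P=np.c_[p,np.ones(len(p))]*d.reshape(-1,1)
    return ((P-np.array(c["t"]))@np.array(c["R"])).reshape(480,640,3)
def pix(c,X):
    return cv2.projectPoints(np.array(X,float).reshape(-1,1,3),cv2.Rodrigues(np.array(c["R"]))[0],np.array(c["t"]),c["intrinsics"],np.array(c["dist"]))[0][:,0]
def down(yaw):
    """tool down, tool y (closing line) at world angle yaw"""
    y=np.array([np.cos(yaw),np.sin(yaw),0]);z=np.array([0,0,-1.])
    return Ro.from_matrix(np.c_[np.cross(y,z),y,z]).as_quat()
E
python3 - <<'E'
from h import *
import pickle
print(get_obs())
for n in("top","side"):
    c=camera(n);cv2.imwrite(f"pics/{n}0.png",c["frame"][:,:,::-1]);pickle.dump(c,open(f"{n}0.pkl","wb"))
    print(n,-np.array(c["R"]).T@c["t"],np.array(c["R"])[2],c["intrinsics"][0,0])
E
```

```text
pics
{'time': 0.0, 'q': array([ 9.82013717e-01,  2.87198078e-01,  1.57821234e+00,  2.77048048e-05,
        1.27859112e+00, -1.49987847e-01]), 'qd': array([ 1.60318587e-03, -2.63030313e-05,  1.76451108e-04,  3.05448623e-04,
        3.50385351e-05,  6.69999226e-04]), 'effort': array([-1.23081241e-03, -4.05989778e+01, -2.92619133e+01, -2.06334080e-04,
        5.92337397e-03,  4.01050585e-06]), 'tool_pos': array([0.2863907 , 0.61055915, 0.25490636]), 'eef_rot': array([ 2.17645242e-01,  9.76027201e-01, -1.11841719e-03, -4.47221519e-04]), 'ft_force': array([ 0.33337511,  0.08385166, -0.00200243]), 'torque': array([ 0.00837962,  0.00290176, -0.00061032]), 'finger_force': 0.0, 'gripper_width': 0.08528060367037558}
top [0.41606423 0.01217325 1.05853851] [ 0.15309016  0.01024458 -0.98815912] 474.5516884591159
side [ 0.24248051 -0.72288175  0.84734085] [ 0.2914857   0.70856676 -0.64262682] 604.5969006343872
```

View pics/top0.png

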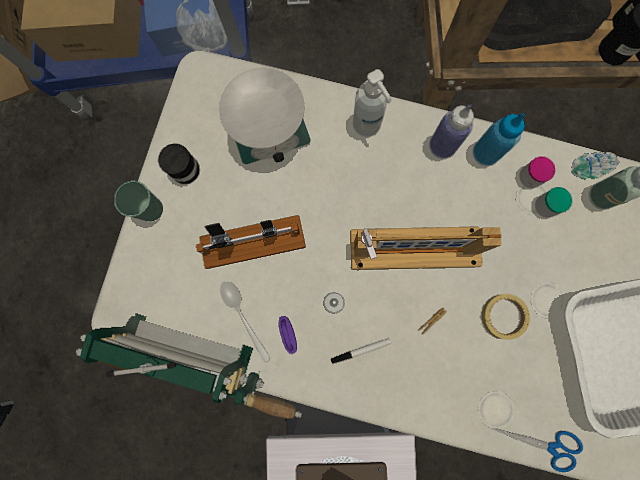

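View pics/side0.png

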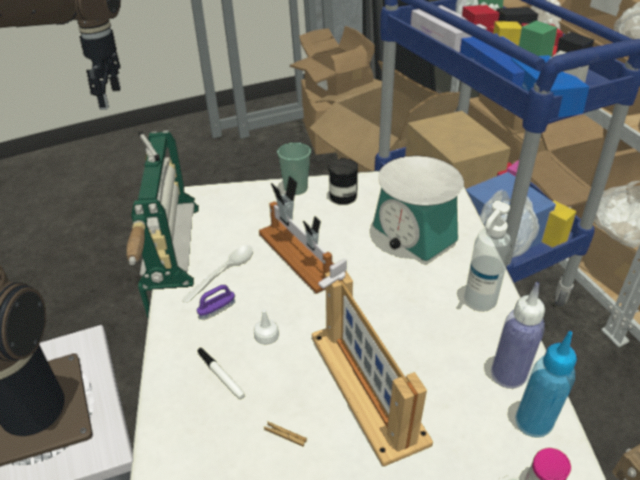

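The top view shows the bar at about (252,240) with the larger clip at (216,236), and the stand at about (425,248) with the turnbutton at (368,243). The side view agrees: the larger clip is at (288,200) and the button at (333,272). Next I'll enlarge the crops.

```bash
python3 - <<'E'
import pickle,cv2,numpy as np
t=pickle.load(open("top0.pkl","rb"));s=pickle.load(open("side0.pkl","rb"))
def crop(c,u,v,w,h,k): return cv2.resize(c["frame"][v:v+h,u:u+w,::-1],None,fx=k,fy=k,interpolation=cv2.INTER_CUBIC)
a=crop(t,340,215,170,65,4.7); b=crop(t,190,205,125,75,6.4)
a=cv2.resize(a,(800,306)); b=cv2.resize(crop(t,190,210,130,60,6),(780,360))
cv2.imwrite("pics/stand.png",a);cv2.imwrite("pics/bar.png",b)
cv2.imwrite("pics/side_c.png",cv2.resize(crop(s,250,170,200,150,4),(800,600)))
from h import cloud
P=cloud(t); D=t["depth"]
for n,(u,v) in dict(base_bar=(240,258),stand_base=(410,265),table=(330,200)).items(): print(n,P[v,u],D[v,u])
E
```

```text
base_bar [0.53797438 0.21018252 0.01194093] 1.0548967
stand_base [ 0.5100389  -0.16502449  0.02041856] 1.038399
table [6.66338251e-01 5.66263361e-03 2.45776989e-04] 1.0840094
```

View pics/stand.png

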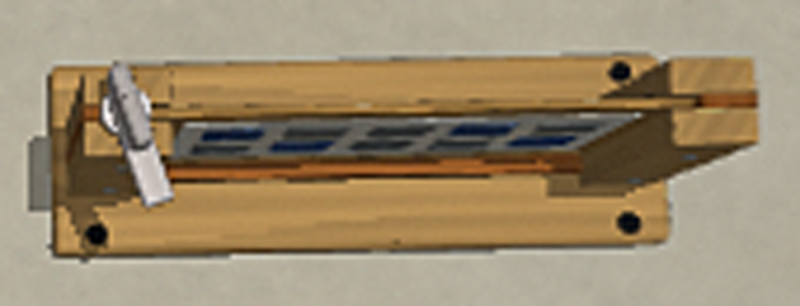

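View pics/bar.png

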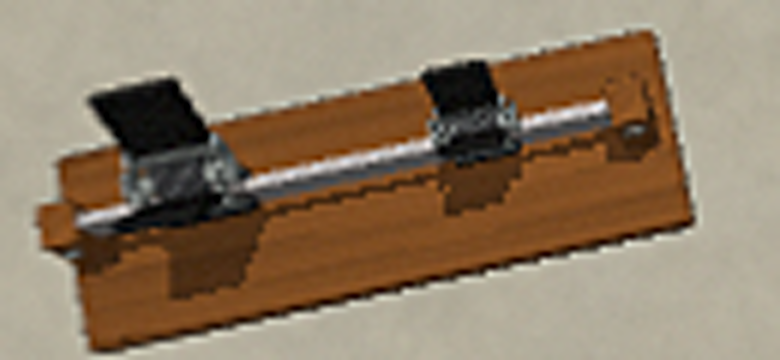

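View pics/side_c.png

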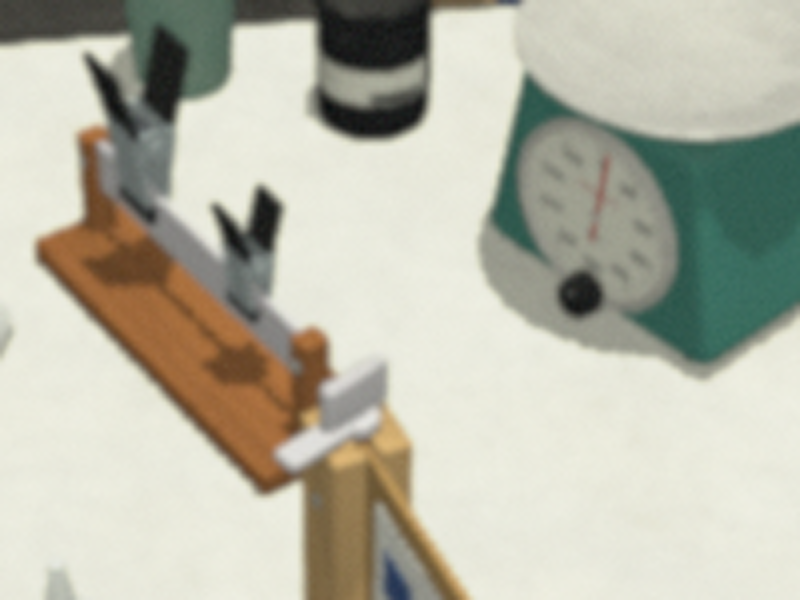

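Tongue tip is at crop (158,203) and the tab centre at about (130,105), with the card edge along y≈103. In the bar crop, the big clip's pin is at about (180,175) and the base corners are (58,157), (655,30), (692,222) and (95,350).

```bash
python3 - <<'E'
from h import *
import pickle
from scipy.optimize import least_squares
t=pickle.load(open("top0.pkl","rb"));s=pickle.load(open("side0.pkl","rb"))
S=lambda x,y:(340+(x+.5)/4.706-.5,215+(y+.5)/4.706-.5)
B=lambda x,y:(190+(x+.5)/6-.5,210+(y+.5)/6-.5)
def fit(c,obj,px,x0):
    obj=np.array(obj);px=np.array(px)
    f=lambda p:(pix(c,np.c_[obj[:,:2]@np.array([[np.cos(p[2]),np.sin(p[2])],[-np.sin(p[2]),np.cos(p[2])]])+p[:2],obj[:,2]])-px).ravel()
    r=least_squares(f,x0,loss="soft_l1");print(r.x,np.round(r.fun.reshape(-1,2),1).tolist());return r.x
# stand: base corners, post -y outer corners (33 or 36)
st=fit(t,[[.045,.145,.018],[-.045,.145,.018],[-.045,-.145,.018]],[S(52,67),S(55,256),S(665,243)],[.54,-.15,0])
bb=fit(t,[[.0375,.115,.016],[.0375,-.115,.016],[-.0375,-.115,.016],[-.0375,.115,.016]],[B(58,157),B(655,30),B(692,222),B(95,350)],[.57,.2,.2])
P=cloud(t);Q=cloud(s)
def loc(P,p):
    d=P-np.array([p[0],p[1],0]);c,s_=np.cos(p[2]),np.sin(p[2])
    return np.stack([d[...,0]*c+d[...,1]*s_,-d[...,0]*s_+d[...,1]*c,d[...,2]],-1)
def rep(n,L,m): 
    X=L[m]; print(n,len(X),X.mean(0).round(4) if len(X) else'',X.min(0).round(3) if len(X) else'',X.max(0).round(3) if len(X) else'')
for nm,c in(("top",P),("side",Q)):
    L=loc(c,st);v=c[...,2]<.3
    near=(abs(L[...,0])<.06)&(L[...,1]>.07)&(L[...,1]<.16)
    rep(nm+" tab",L,near&(L[...,2]>.175)&(L[...,2]<.22))
    rep(nm+" tongue",L,near&(L[...,2]>.161)&(L[...,2]<.175)&(L[...,0]<-.02))
    rep(nm+" cardtop",L,(abs(L[...,0])<.03)&(abs(L[...,1])<.09)&(L[...,2]>.150)&(L[...,2]<.17))
    rep(nm+" -post top",L,(abs(L[...,0])<.03)&(L[...,1]<-.1)&(L[...,1]>-.16)&(L[...,2]>.154)&(L[...,2]<.17))
    L=loc(c,bb)
    rep(nm+" strip",L,(abs(L[...,0])<.02)&(abs(L[...,1])<.09)&(abs(L[...,1]-.0)<.03)&(L[...,2]>.07)&(L[...,2]<.085))
    for a,b in((0,.12),(-.1,0)):
        m=(abs(L[...,0])<.06)&(L[...,1]>a)&(L[...,1]<b)
        rep(nm+f" clip {a}",L,m&(L[...,2]>.09)&(L[...,2]<.2))
        rep(nm+f" handles {a}",L,m&(L[...,2]>.145)&(L[...,2]<.2))
X=[world(t,*S(x,y),z=z) for x,y,z in((145,207,.168),(172,197,.168),(118,64,.191),(142,147,.191),(130,105,.191))]
for x in X: print(x,loc(x,st))
# side view tab top edge ends
for x,y,z in((322,408,.191),(384,358,.191)):
    w=world(s,250+x/4,170+y/4,z=z);print("side",w,loc(w,st))
E
```

```text
[ 0.5487443  -0.1810026  -0.01169323] [[-0.7, -0.2], [-0.3, 0.0], [1.6, 0.1]]
[0.57454997 0.18239133 0.18101152] [[-0.4, -0.1], [0.4, -0.3], [1.0, 0.1], [-0.9, 0.3]]
top tab 97 [-0.0011  0.1211  0.1895] [-0.017  0.113  0.175] [0.016 0.129 0.195]
top tongue 69 [-0.0287  0.1118  0.1678] [-0.038  0.104  0.164] [-0.02   0.121  0.172]
top cardtop 250 [ 0.0003 -0.0021  0.1575] [-0.002 -0.088  0.15 ] [0.003 0.09  0.162]
top -post top 353 [ 0.0007 -0.1188  0.1602] [-0.017 -0.138  0.154] [ 0.019 -0.1    0.164]
top strip 73 [ 0.0001 -0.0002  0.077 ] [-0.002 -0.028  0.07 ] [0.003 0.03  0.082]
top clip 0 415 [0.0047 0.0508 0.1342] [-0.023  0.033  0.094] [0.025 0.072 0.166]
top handles 0 149 [0.0054 0.0511 0.1578] [-0.023  0.036  0.145] [0.025 0.067 0.166]
top clip -0.1 187 [ 0.0029 -0.0485  0.1123] [-0.015 -0.063  0.091] [ 0.016 -0.033  0.134]
top handles -0.1 0   
side tab 189 [-0.0019  0.1167  0.1861] [-0.017  0.111  0.175] [0.016 0.127 0.194]
side tongue 78 [-0.0291  0.1089  0.168 ] [-0.038  0.101  0.164] [-0.02   0.119  0.171]
side cardtop 423 [ 0.0007 -0.0051  0.1563] [-0.002 -0.09   0.15 ]
[... 311 characters left out ...]
0.155 ] [-0.026  0.033  0.145] [0.023 0.066 0.166]
side clip -0.1 268 [ 0.0004 -0.0524  0.1114] [-0.015 -0.067  0.09 ] [ 0.017 -0.034  0.131]
side handles -0.1 0   
[ 0.51113453 -0.06590636  0.168     ] [-0.03895302  0.1146486   0.168     ]
[ 0.51482049 -0.07689628  0.168     ] [-0.03513881  0.10370254  0.168     ]
[ 0.56558738 -0.05575505  0.191     ] [0.01537741 0.12543594 0.191     ]
[ 0.53231965 -0.06375117  0.191     ] [-0.01779455  0.11705136  0.191     ]
[ 0.54910406 -0.0597714   0.191     ] [-0.00105782  0.12122712  0.191     ]
side [ 0.53042451 -0.07680292  0.191     ] [-0.01953694  0.10397835  0.191     ]
side [ 0.56574229 -0.06000784  0.191     ] [0.01558204 0.12118524 0.191     ]
```

Both cameras agree on the heights (tab 191 mm, card edge 158 mm, strip 78 mm, handles 166 mm). The tongue angle is about 1.29 rad. I'll check the IK options and then turn the button.

```bash
cat >> h.py <<'E'
ST=np.array([0.5487443,-0.1810026,-0.01169323]);BB=np.array([0.57454997,0.18239133,0.18101152])
def w2(p,x,y): c,s=np.cos(p[2]),np.sin(p[2]); return p[:2]+[c*x-s*y,s*x+c*y]
TAB=w2(ST,-.001,.1205)
E
python3 - <<'E'
from h import *
import pickle
P=cloud(pickle.load(open("top0.pkl","rb")))
for n,a,b,c,d in(("trimmer",.25,.55,.2,.5),("scale",.6,.9,.0,.35),("cup",.5,.75,.3,.5)):
    m=(P[...,0]>a)&(P[...,0]<b)&(P[...,1]>c)&(P[...,1]<d);print(n,P[m][:,2].max())
CL=w2(BB,.0,.05)
for n,p,y in(("tab0",[*TAB,.199],ST[2]-1.29),("tab1",[*TAB,.199],ST[2]),("clip",[*CL,.164],BB[2]),("card",[*ST[:2],.245],ST[2])):
    for k in(-1,0,1):
        j=solve_ik(p,down(y+k*np.pi)); print(n,k,None if j is None else j.round(2))
print(TAB,CL)
E
```

```text
trimmer 0.26774567147215633
scale 0.1591496783396518
cup 0.11396562808081323
tab0 -1 [-0.29  0.07  1.93 -0.    1.14 -2.13]
tab0 0 [-0.29  0.07  1.93 -0.    1.14  1.01]
tab0 1 [-0.29  0.07  1.93 -0.    1.14 -2.13]
tab1 -1 None
tab1 0 [-0.29  0.07  1.93 -0.    1.14 -0.28]
tab1 1 None
clip -1 None
clip 0 [ 0.22  0.24  1.81 -0.    1.09  0.04]
clip 1 None
card -1 [-0.49  0.08  1.83 -0.    1.23  2.66]
card 0 [-0.49  0.08  1.83 -0.    1.23 -0.48]
card 1 [-0.49  0.08  1.83 -0.    1.23  2.66]
[ 0.54915337 -0.06049915] [0.56554874 0.23157443]
```

```bash
python3 - <<'E'
from h import *
import pickle
q0=get_obs()["q"]
p=get_obs()["tool_pos"]; p[2]=.36; move_l(p,max_speed=.25)
a=down(ST[2]-1.29)
movep([*TAB,.30],a)
print(move_l([*TAB,.215],max_speed=.12,max_force=8), move_l([*TAB,.199],max_speed=.05,max_force=6))
grasp(20)
o=get_obs();print(o["time"],o["tool_pos"],o["gripper_width"],o["finger_force"],o["ft_force"])
for th in np.linspace(1.29,0,6)[1:]: move_joints(solve_ik([*TAB,.199],down(ST[2]-th)))
hold(.2)
o=get_obs();print(o["time"],o["tool_pos"],o["gripper_width"],o["ft_force"],o["torque"])
ungrasp(); move_l([*TAB,.30],max_speed=.2)
movep([*w2(BB,0,.05),.30],down(BB[2]))
o=get_obs();print(o["time"],o["tool_pos"])
for n in("top","side"):
    c=camera(n);pickle.dump(c,open(f"{n}1.pkl","wb"))
s=lambda c,u,v,w,h,k:cv2.resize(c["frame"][v:v+h,u:u+w,::-1],None,fx=k,fy=k,interpolation=cv2.INTER_CUBIC)
t=pickle.load(open("top1.pkl","rb"));cv2.imwrite("pics/v1.png",np.vstack([s(t,345,220,100,50,6),s(c,290,230,100,50,6)]))
E
```

```text
False False
5.2333 [ 0.54922434 -0.06111039  0.19919131] 0.0074474060604315315 26.05334848165512 [ 0.21698211 -2.372526   -0.4641104 ]
7.225 [ 0.5517525  -0.06315831  0.19925172] 0.007962476839866211 [ 8.71127222 -8.93878173 -6.08104194] [-1.38781013 -1.26605655 -0.00617914]
9.7417 [0.56559883 0.23062201 0.29929399]
```

View pics/v1.png

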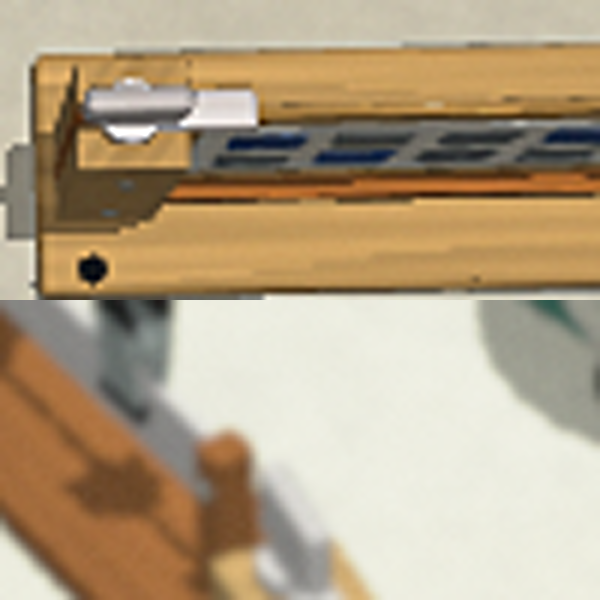

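The tongue now reaches over the card's corner (crop: tongue at 195–257, 90–128; card edge at about y=105). I'll measure its angle more closely.

```bash
python3 - <<'E'
from h import *
import pickle
for n in("top0","top1","side1"):
    t=pickle.load(open(n+".pkl","rb"));P=cloud(t);c,s=np.cos(ST[2]),np.sin(ST[2])
    d=P-[ST[0],ST[1],0];L=np.stack([d[...,0]*c+d[...,1]*s,-d[...,0]*s+d[...,1]*c,d[...,2]],-1)
    near=(abs(L[...,0])<.06)&(L[...,1]>.07)&(L[...,1]<.16)
    for nm,m in(("tab",near&(L[...,2]>.181)&(L[...,2]<.2)),("all",near&(L[...,2]>.1635)&(L[...,2]<.2))):
        X=L[m][:,:2];(cx,cy),(w,h),a=cv2.minAreaRect((X*1000).astype(np.float32))
        vx,vy=cv2.fitLine((X*1000).astype(np.float32),cv2.DIST_HUBER,0,.01,.01)[:2,0]
        print(n,nm,len(X),"mean",X.mean(0).round(4),"rect",np.round([cx,cy,w,h,a],1),"angle th",round(float(np.arctan(vx/vy)),3), X.min(0).round(3),X.max(0).round(3))
    if n[:3]=="top":
        X=L[(abs(L[...,0])<.012)&(abs(L[...,1])<.085)&(L[...,2]>.153)&(L[...,2]<.164)];print("card line slope",np.polyfit(X[:,1],X[:,0],1))
# world direction of image lines (crop px -> px)
t=pickle.load(open("top1.pkl","rb"));S=lambda x,y:(345+(x+.5)/6-.5,220+(y+.5)/6-.5)
for a,b,z in(((198,91),(255,91),.168),((180,130),(255,126),.168),((92,86),(190,88),.191),((262,104),(595,96),.158)):
    A,B=world(t,*S(*a),z=z),world(t,*S(*b),z=z);d=B-A;print(A,B,"th",np.arctan2(-d[0],-d[1])-ST[2]*-1)
E
```

```text
top0 tab 89 mean [-0.0008  0.1209] rect [ -0.4 120.8  33.2   8.4  17.8] angle th 1.281 [-0.017  0.113] [0.016 0.129]
top0 all 232 mean [-0.0107  0.1183] rect [ -9.6 119.1  56.7  32.2  43.3] angle th 1.2 [-0.038  0.103] [0.017 0.136]
card line slope [-0.00153508  0.00040022]
top1 tab 92 mean [0.0002 0.12  ] rect [  0.8 119.5  33.6   9.   89.6] angle th -0.028 [-0.004  0.103] [0.005 0.136]
top1 all 227 mean [-0.0007  0.1101] rect [  3.4 108.9  54.8  25.8  89.5] angle th -0.051 [-0.009  0.082] [0.016 0.136]
card line slope [-0.00293577  0.00048579]
side1 tab 118 mean [-0.0005  0.1151] rect [  0.8 117.5   9.7  34.6   1.9] angle th -0.037 [-0.004  0.1  ] [0.006 0.135]
side1 all 322 mean [-0.0013  0.1076] rect [ -5.6 106.2  24.   56.2   4.1] angle th -0.07 [-0.018  0.079] [0.007 0.135]
[ 0.55617718 -0.08150783  0.168     ] [ 0.55561033 -0.0995427   0.168     ] th 0.01972728477650982
[ 0.54389236 -0.0752455   0.168     ] [ 0.54442387 -0.09898762  0.168     ] th -0.03407632991854965
[ 0.55514658 -0.04648925  0.191     ] [ 0.55357209 -0.07666616  0.191     ] th 0.040434923917610936
[ 0.55290032 -0.10282671  0.158     ] [ 0.55213667 -0.20971638  0.158     ] th -0.004549016941244792
```

The button is locked at 0 ± 0.03 rad, with the tongue's centre line within 0.5 mm of the card plane. Now the clip.

```bash
python3 - <<'E'
from h import *
import pickle
C=w2(BB,.0002,.0503)
print(move_l([*C,.20],ori=down(BB[2]),max_speed=.15,max_force=8),move_l([*C,.165],max_speed=.06,max_force=6))
o=get_obs();print(o["time"],o["tool_pos"])
grasp(35)
o=get_obs();print(o["time"],o["tool_pos"],o["gripper_width"],o["finger_force"],o["ft_force"])
hold(.2)
p=get_obs()["tool_pos"]
print(move_l([*C,.18],max_speed=.05,max_force=15))
o=get_obs();print(o["time"],o["tool_pos"],o["gripper_width"],o["ft_force"],o["torque"])
for n in("top","side"):
    c=camera(n);pickle.dump(c,open(f"{n}2.pkl","wb"))
s=lambda c,u,v,w,h,k:cv2.resize(c["frame"][v:v+h,u:u+w,::-1],None,fx=k,fy=k,interpolation=cv2.INTER_CUBIC)
cv2.imwrite("pics/v2.png",s(c,240,120,120,120,5))
E
```

```text
False False
11.3917 [0.56578879 0.2319442  0.16496982]
12.0 [0.56550087 0.23187856 0.16474128] 0.019127950551559254 39.352009892463684 [ 0.8508999  -0.00189109 -0.25736218]
False
12.65 [0.56605298 0.23197309 0.18082323] 0.019511671115093755 [ 0.59900812 -0.30007965 -2.08891557] [0.01589323 0.03007908 0.0359694 ]
```

View pics/v2.png

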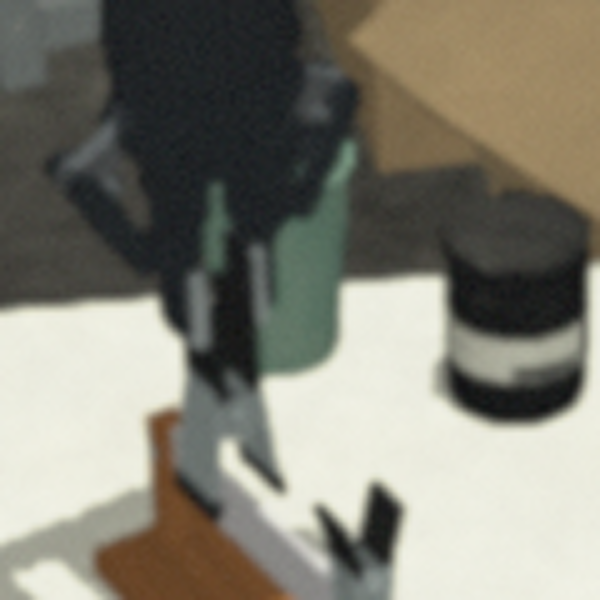

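The clip is open and off the strip, with its jaw tips at crop (200,497) and (262,470) on either side of it; the small clip hasn't moved. Next I lift it, carry it over the card and check before lowering.

```bash
python3 - <<'E'
from h import *
import pickle
C=w2(BB,.0002,.0503)
move_l([*C,.33],max_speed=.15)
E=w2(ST,.0005,0.0)
move_l([*E,.33],ori=down(ST[2]),max_speed=.15)
move_l([*E,.29],max_speed=.1)
hold(.3)
o=get_obs();print(o["time"],o["tool_pos"],o["gripper_width"],o["ft_force"])
P={}
for n in("top","side"):
    c=camera(n);pickle.dump(c,open(f"{n}3.pkl","wb"));P[n]=c
    Q=cloud(c);d=Q-[ST[0],ST[1],0];cc,s=np.cos(ST[2]),np.sin(ST[2])
    L=np.stack([d[...,0]*cc+d[...,1]*s,-d[...,0]*s+d[...,1]*cc,d[...,2]],-1)
    for a,b in((.18,.20),(.20,.22),(.22,.25)):
        X=L[(abs(L[...,0])<.05)&(abs(L[...,1])<.05)&(L[...,2]>a)&(L[...,2]<b)]
        if len(X): print(n,a,len(X),X.min(0).round(3),X.max(0).round(3),X.mean(0).round(4))
    print(pix(c,[[*E,.158],[*E,.187]]))
s=lambda c,u,v,w,h,k:cv2.resize(c["frame"][v:v+h,u:u+w,::-1],None,fx=k,fy=k,interpolation=cv2.INTER_CUBIC)
u,v=pix(P["side"],[[*E,.187]])[0].astype(int)
cv2.imwrite("pics/v3.png",s(P["side"],u-55,v-60,110,100,6))
E
```

```text
17.6583 [ 0.54950084 -0.18117125  0.29084868] 0.019221940946576976 [ 0.09175306 -0.11521366 -1.06975231]
[[428.97979908 237.53363534]
 [432.16495376 235.15169705]]
side 0.18 193 [-0.019 -0.018  0.182] [0.02  0.016 0.2  ] [-0.0047 -0.0044  0.1913]
side 0.2 156 [-0.016 -0.018  0.2  ] [0.016 0.015 0.22 ] [-0.008  -0.0042  0.2095]
side 0.22 415 [-0.014 -0.022  0.22 ] [0.013 0.016 0.25 ] [-0.0032 -0.0075  0.2347]
[[369.97218573 326.66675615]
 [370.74504648 313.61078175]]
```

View pics/v3.png

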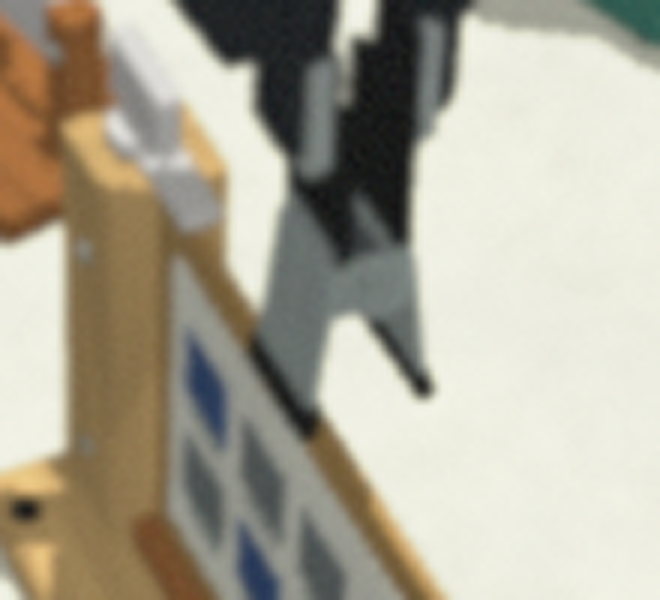

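```bash
python3 - <<'E'
from h import *
import pickle
s=pickle.load(open("side3.pkl","rb"));t=pickle.load(open("top0.pkl","rb"))
for n,lx,px in(("near",-.0195,(315+308/6-.4,253+435/6-.4)),("far",.0195,(315+425/6-.4,253+392/6-.4))):
    for z in(.180,.184,.188): print(n,z,pix(s,[[*w2(ST,lx,-.0165),z]])[0].round(1),np.round(px,1))
S=lambda x,y:(340+(x+.5)/4.706-.5,215+(y+.5)/4.706-.5)
for x,y in((84,150),(172,150),(672,140),(757,140)):
    w=world(t,*S(x,y),z=.16);d=w[:2]-ST[:2];print(x,(-d[0]*np.sin(ST[2])+d[1]*np.cos(ST[2])).round(4))
E
```

```text
near 0.18 [363.3 328.4] [365.9 325.1]
near 0.184 [363.4 326.6] [365.9 325.1]
near 0.188 [363.5 324.7] [365.9 325.1]
far 0.18 [386.9 320.4] [385.4 317.9]
far 0.184 [387.1 318.6] [385.4 317.9]
far 0.188 [387.2 316.8] [385.4 317.9]
84 0.1379
172 0.1023
672 -0.1017
757 -0.1367
```

The jaw is centred on the card within about 1 mm, and the tips are at z≈0.186. Lowering by 43 mm.

```bash
python3 - <<'E'
from h import *
import pickle
E=w2(ST,.0003,0.0)
print(move_l([*E,.247],max_speed=.04,max_force=4)); hold(.3)
o=get_obs();print(o["time"],o["tool_pos"],o["gripper_width"],o["ft_force"])
c=camera("side");Q=cloud(c);d=Q-[ST[0],ST[1],0];cc,s=np.cos(ST[2]),np.sin(ST[2])
L=np.stack([d[...,0]*cc+d[...,1]*s,-d[...,0]*s+d[...,1]*cc,d[...,2]],-1)
X=L[(abs(L[...,0])<.05)&(abs(L[...,1])<.05)&(L[...,2]>.162)&(L[...,2]<.19)];print(X.min(0).round(3),X.max(0).round(3))
u,v=pix(c,[[*E,.16]])[0].astype(int)
A=cv2.resize(c["frame"][v-65:v+35,u-55:u+55,::-1],None,fx=6,fy=6,interpolation=cv2.INTER_CUBIC)
cv2.imwrite("pics/v4.png",A);print(u,v)
for lx in(-.0195,.0195): print(lx,[((pix(c,[[*w2(ST,lx,-.0165),z]])[0]-[u-55,v-65])*6).round() for z in(.138,.143,.148)])
E
```

```text
False
19.2833 [ 0.54909347 -0.18100569  0.24716121] 0.019147721823204667 [-0.21698035 -0.44845918 -0.7088907 ]
[-0.016 -0.021  0.162] [0.014 0.014 0.19 ]
369 325
-0.0195 [array([291., 521.]), array([291., 508.]), array([292., 496.])]
0.0195 [array([428., 474.]), array([429., 461.]), array([430., 448.])]
```

View pics/v4.png

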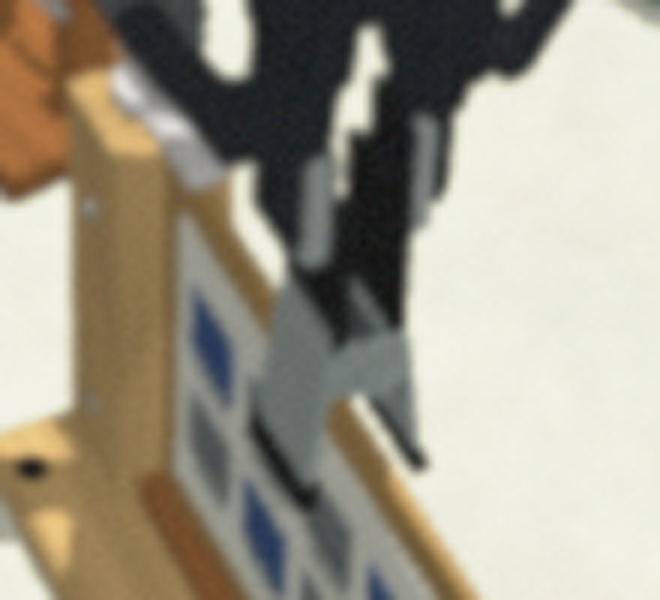

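The jaw tips at crop (305,505) and (420,465) match z≈0.143. One jaw is on each side, clear of the card, with no contact force.

```bash
python3 -c "
from h import *
print(hand_in())"
```

```text
the job is handed in; nothing more can be done
None
```

The turnbutton is locked over the card's corner, the larger clip is held wide open over the middle of the card's top edge with its tips about 15 mm down on each side and touching nothing, the smaller clip is still on its bar, and the job was handed in after about 19 s (no verdict returned).

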